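# Counter-hold a clamp bolt behind a bench bracket

### The job

Press the blue cap of the post down until the post is fully home in its clamp block. The clamp bolt is turning uselessly with the blue nutrunner, so then reach down into the narrow gap behind the upright bracket plate, grip the brass bolt head firmly between both fingers and stop it from turning. Finish while still holding the head still: do not let go, leave the post fully home, and leave the mug, the bottle, the wrench and the spare bolt where they are.

Things in the scene. Friction and masses are not known exactly. Their poses are not given: they have to be found in the camera images.
- bracket: fixed bench bracket; origin on the table straight below the bolt head; x from the front (nutrunner side) to the rear, y left, z up. Base plate 12 mm thick, x -110 to 55 mm, y -215 to 95. Grey upright plate x -36 to -28: 120 mm tall for y -80 to 70, 100 mm tall for y -210 to -80. In front of it a steel strap at x -79, top 96 mm, from y -200 to 30.
- gap_mouth (a point): middle of the mouth of the gap behind the upright plate, straight above the bolt head, 120 mm above the table; axes as the bracket's. The gap is 56 mm wide along x, from the upright plate to a green rear guard plate (x 28 to 36 mm, y -70 to 70, 100 mm tall), open at the top; inside it only two low cross ribs at y = +-66 mm, 40 mm tall, and the bolt.
- nutrunner (a point): top of the blue nutrunner motor, 112 mm above the table; a cylinder 54 mm in diameter lying along the bracket's x in front of the upright plate, from x -120 to -241 mm of the bracket, at its y = 0. Fixed, not to be handled.
- bolt_head (a point): brass hex head in the gap: 24 mm across flats, 27.7 over corners, 16 mm thick along the axis; origin at its centre, 85 mm above the table, 28 mm from each plate. x is the bolt axis (bracket's x); y, z turn with it; flats face +-y. A spacer tube 21 mm in diameter joins it to the upright plate; red stripe on its rear. Squeezed along the bracket's y by fingers pointing down, it can be stopped at any angle.
- clamp_bolt (a joint): turn of the bolt about the bracket's x in rad (flats face the bracket's +-y at multiples of pi/3). Starts anywhere; the nutrunner turns it on without end in the positive direction, about 0.2 rad/s with about 0.12 N m, unless it is held. The bolt does not move otherwise.
- clamp_block: aluminium block 38 x 50 mm, top 100 mm above the table, fixed in front of the right part of the bracket's upright plate; origin on the table straight below the post's axis; axes parallel to the bracket's.
- post_cap (a point): round blue cap, 36 mm in diameter, 14 mm thick, on the upright post in the clamp block; origin at the centre of its top face (114 mm above the table when home, up to 128 mm when raised); z up. Free space above it.
- post (a joint): how far the post is pushed down, in m: 0 raised, 0.014 fully home with the cap flat on the block. Starts at 0 to 0.006. Stiff sliding fit: about 6 N, plus 60 N per m/s of speed; hard stop at the end; stays where it is left.
- wrench: loose steel wrench lying on the table on the right, about 180 mm long; origin under its middle; not needed, leave alone
- mug: white ceramic mug, 76 mm across, 90 mm tall, standing on the left; origin at the centre of its underside; leave alone
- soap: green bottle, 72 mm across, 170 mm tall, white cap, standing on the left; origin at the centre of its underside; leave alone
- spare_bolt: loose spare bolt standing on its brass hex head on the table on the right, shank up: head 24 mm across flats and 16 mm thick, steel shank 14 mm in diameter, 61 mm tall overall; origin at the centre of its underside; leave alone

How it is judged:
By the outcome, as a careful person would: the job done as asked, in the order asked, and still so for the second after the job is handed in, while the arm keeps its last pose, push and grip.
It also fails if it takes over 48 s, if anything falls off the work surface, if the arm or the gripper's body presses on something with over 40 N, if the wrist force passes 120 N, or if a joint passes its speed limit or range.

### The arm

A 6-joint arm with a two-finger parallel gripper is mounted at the origin on the work surface. World frame = base frame: x ahead of the robot, y to its left, z up, the work surface at z = 0. Lengths are in m, angles in degrees, forces in N, time in s.
With the tool pointing down it reaches from about 0.325 to 1 m from the base axis. Payload 5.1 kg.
Tool frame: the origin (TCP) lies between the finger pads; the fingertips stand 25 mm ahead of it and the grasp point (between the pads) lies 6 mm ahead of it (bot.tcp_to_tips is the distance from the TCP to the fingertips, in m); z points along the fingers, x is the direction in which the jaws open and shut, and the axes are right-handed (so a half turn about z gives the same grasp; the last joint's range is limited). The gripper opens to 85 mm and grips with 20 to 120 N. Pads are 22 mm wide; open, the fingers measure 114 mm over their backs; the gripper's body (76 mm by 85 mm) begins 54 mm behind the grasp point. The pads swing forward as they close: fully open they stand 13 mm farther back than shut.
Start: joints at [-69.076, 7.093, 94.555, -0, 78.352, -4.733], TCP at [0.281, -0.586, 0.256] pointing down, gripper open.
Joint ranges: [-149.61, 149.61], [-58.7, 133.49], [1.44, 155.28], [-77.14, 257.14], [18.33, 153.61], [-166.67, 166.67]. Speed limits (degrees/s): [147.25, 147.25, 180, 180, 180, 180].

### API

Orientations are given as [roll, pitch, yaw] about the fixed x, y, z axes, in that order (R = Rz(yaw) Ry(pitch) Rx(roll)).
In Python, from rig import bot, cams gives the robot as it stands. The module is installed in compiled form; this text tells all that it offers.
- The arm moves only by the tool servo_tool, never from a script. Its argument "increments" is a list of rows, each a list of 3 entries, a list of its own where there are three numbers: the shift along the tool's x, y, z in cm, then the turn, a rotation vector about the tool's x, y, z in rad, then the opening, from 0 (shut) to 1 (fully open). In form: [[[tx, ty, tz], [wx, wy, wz], grip], ...]. A call has 1 to 20 rows; each row is the pose to reach, as a shift and turn from the pose measured when the call began, along the tool's axes at that moment; what a row does not reach only later rows make up. A row lasts 1/10 s, in which the tool goes at most 50 mm and 8.59 degrees, less where a joint would pass 70% of its speed; a pose out of reach is approached as far as the arm can. A call with a gripper value outside its range is refused whole. The fingers move at their own pace and stop on an object; "force" is the grip in N (left out, the last holds). Time passes only in rows, so rows that repeat a pose let the fingers close. It gives the time, the measured TCP pose, the force and the opening at its end, in the units of the state.
- bot.observe(): the state, without advancing time (a new reading comes with each control period).
- cams.get_image(name): name is "side" or "top"; returns the picture (480x640x3 uint8, blue, green, red); there is no depth.
- cams.get_calibration(name): a dict with "fov_y" (degrees; the focal length in pixels is half the picture's height over the tangent of half this angle, whatever the lens; pixels are square), "cx", "cy" (the principal point, pixels), "k1" (the pictures are not rectified: a ray, as slopes to the right and down, at radius r is drawn at 1 + k1 r^2 times it, then the intrinsics apply), "pose" (4x4, takes a point from camera to world coordinates). Camera axes: x right, y down, z forward; pixel columns grow to the right and rows downward; lengths in m; the calibration is good to about 2 mm. A picture is of the moment at which its call begins. get_calibration takes no time and is no camera call.
- bot.finish_job(): hands the job in, once; it reports no verdict.
The state is a dict: "clock": time; "joints": joint angles; "qd": joint speeds; "joint_efforts": joint torques, N m; "tool_pos": TCP position; "eef_rot": TCP orientation; "ft_force": force on the tool from outside, world axes, zero at the start; "moment": the same for the moment, N m; "grip_width": finger opening in m.
Only numpy, scipy, OpenCV 4.12 (cv2) and the standard library are available. Lean on these libraries where they do the work, as an engineer would, in place of code of your own. Each camera call takes 0.05 s, during which the arm holds its last target.

## Working session

There is one attempt and no reset: what is moved stays moved. The work goes in short steps, Python scripts to look and compute and a tool call to move; the robot and the scene stay as the last step left them, time stands still between calls to the robot, and variables do not carry over. Pictures are saved under pics/ and viewed, and the job is handed in when it is done.

Besides the shell and the picture viewer there is one more tool, called after "Emit:" as name([rows], argument=value, ...), one row to a line, values as JSON. servo_tool: Moves the arm, as the interface text tells. Its arguments: {"type":"object","properties":{"increments":{"type":"array","items":{"type":"array"}},"force":{"type":"number"}},"required":["increments"]}

```bash
mkdir -p pics; python3 - <<'E'
from rig import bot, cams
import cv2
for n in ("side","top"):
    cv2.imwrite(f"pics/{n}0.png",cams.get_image(n)); c=cams.get_calibration(n); print(n,c)
print(bot.observe(), bot.tcp_to_tips)
E
```

```text
side {'fov_y': 52.95368134100702, 'cx': 310.593112439367, 'cy': 246.63611665176816, 'k1': -0.05445431639457793, 'pose': array([[-0.99806322, -0.02565319,  0.056672  ,  0.51682674],
       [-0.06063269,  0.60486236, -0.79401839,  0.81623445],
       [-0.01390966, -0.79591673, -0.6052463 ,  0.74002605],
       [ 0.        ,  0.        ,  0.        ,  1.        ]])}
top {'fov_y': 53.12439831040758, 'cx': 320.6616855948937, 'cy': 242.47586311845265, 'k1': -0.014671341755948865, 'pose': array([[ 0.02344225, -0.99703306,  0.07331803,  0.47015571],
       [-0.99970963, -0.02296957,  0.00728357, -0.00550293],
       [-0.00557788, -0.07346748, -0.99728201,  1.13311181],
       [ 0.        ,  0.        ,  0.        ,  1.        ]])}
{'clock': 0.1, 'joints': array([-6.90754078e+01,  7.12817681e+00,  9.46257577e+01, -1.84358875e-03,
        7.83529486e+01, -4.73335405e+00]), 'qd': array([ 0.19247039,  0.02580033, -0.14729188, -0.00988405, -0.04100359,
        0.0497737 ]), 'joint_efforts': array([ 6.16675497e-04, -4.24932182e+01, -3.66654718e+01, -1.30408662e-04,
        3.96987452e-03, -5.61431392e-06]), 'tool_pos': array([ 0.28122585, -0.58545075,  0.25519894]), 'eef_rot': array([-1.79992979e+02,  1.06667488e-01, -6.43416733e+01]), 'ft_force': array([ 0.61959113,  0.37728506, -0.38772414]), 'moment': array([0.02978505, 0.03825874, 0.01145865]), 'grip_width': 0.08545004175376837} 0.025
```

View pics/side0.png

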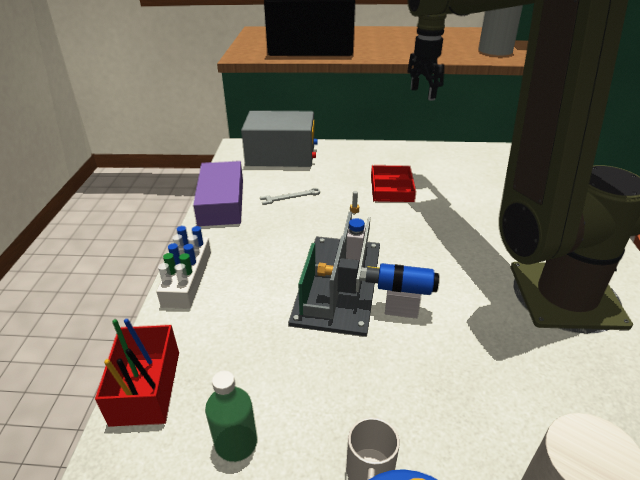

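View pics/top0.png

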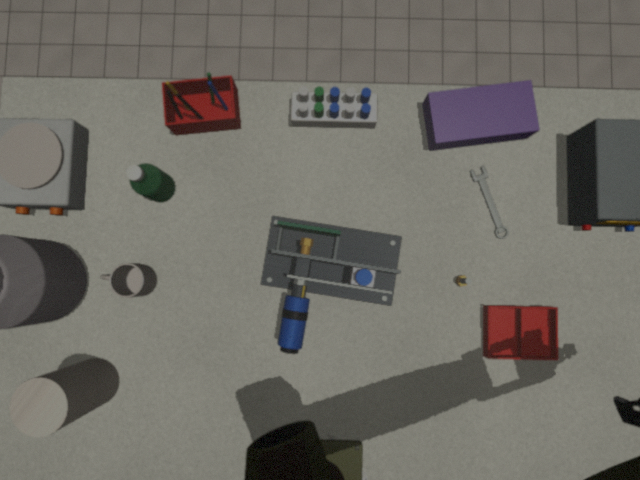

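The top view shows the bracket at about (262–402, 216–304), the cap at (363,277) and the brass head at (305,245). In the side view the cap is at (356,226) and the head at (324,269). The spare bolt is at (460,280) in the top view. I'll zoom in and measure next.

```bash
cat > h.py <<'E'
import numpy as np, cv2
from rig import bot, cams
def ray(n,uv):
    c=cams.get_calibration(n); f=240/np.tan(np.radians(c['fov_y']/2))
    K=np.array([[f,0,c['cx']],[0,f,c['cy']],[0,0,1]])
    p=cv2.undistortPoints(np.array([[uv]],float),K,np.array([c['k1'],0,0,0.]))[0,0]
    P=c['pose']; return P[:3,3],P[:3,:3]@np.array([p[0],p[1],1])
def onz(n,uv,z):
    o,d=ray(n,uv); return o+d*(z-o[2])/d[2]
def tri(a,b):
    (o1,d1),(o2,d2)=ray('side',a),ray('top',b)
    A=np.stack([d1,-d2],1); s=np.linalg.lstsq(A,o2-o1,rcond=None)[0]
    p,q=o1+s[0]*d1,o2+s[1]*d2; return (p+q)/2,np.linalg.norm(p-q)
def proj(n,p):
    c=cams.get_calibration(n); f=240/np.tan(np.radians(c['fov_y']/2))
    K=np.array([[f,0,c['cx']],[0,f,c['cy']],[0,0,1]]); T=np.linalg.inv(c['pose'])
    return cv2.projectPoints(np.atleast_2d(p).astype(float),cv2.Rodrigues(T[:3,:3])[0],T[:3,3],K,np.array([c['k1'],0,0,0.]))[0][:,0]
E
python3 - <<'E'
import cv2,numpy as np
from h import *
T=cv2.imread('pics/top0.png');S=cv2.imread('pics/side0.png')
cv2.imwrite('pics/topz.png',cv2.resize(T[205:360,250:415],None,fx=4.8,fy=3.8*4.8/3.8 if 0 else 3.8,interpolation=cv2.INTER_CUBIC))
cv2.imwrite('pics/sidez.png',cv2.resize(S[190:340,280:450],None,fx=4,fy=4,interpolation=cv2.INTER_CUBIC))
for n,I in(('top',T),('side',S)):
    h=cv2.cvtColor(I,cv2.COLOR_BGR2HSV)
    for nm,lo,hi in(('blue',(105,120,60),(125,255,255)),('brass',(10,120,80),(28,255,255)),('green',(50,80,20),(90,255,255))):
        m=cv2.inRange(h,lo,hi); k,_,st,ce=cv2.connectedComponentsWithStats(m)
        print(n,nm,[(st[i].tolist(),ce[i].round(1).tolist()) for i in range(1,k) if st[i,4]>15 and 240<ce[i][0]<480 and 180<ce[i][1]<360])
E
```

```text
top blue [([356, 269, 16, 16, 186], [363.3, 276.6]), ([285, 296, 23, 16, 299], [296.1, 303.9]), ([279, 318, 26, 31, 640], [291.2, 333.3])]
top brass [([301, 238, 11, 16, 129], [305.9, 245.4]), ([302, 286, 3, 11, 23], [303.0, 291.0])]
top green [([309, 227, 14, 4, 20], [315.4, 228.2])]
side blue [([349, 219, 16, 13, 171], [356.1, 224.7]), ([378, 264, 17, 27, 374], [385.8, 276.3]), ([402, 266, 33, 29, 804], [417.4, 279.9])]
side brass [([350, 205, 9, 8, 56], [354.1, 208.6]), ([317, 262, 16, 13, 156], [324.2, 268.5])]
side green [([299, 243, 16, 72, 616], [306.7, 277.9])]
```

View pics/topz.png

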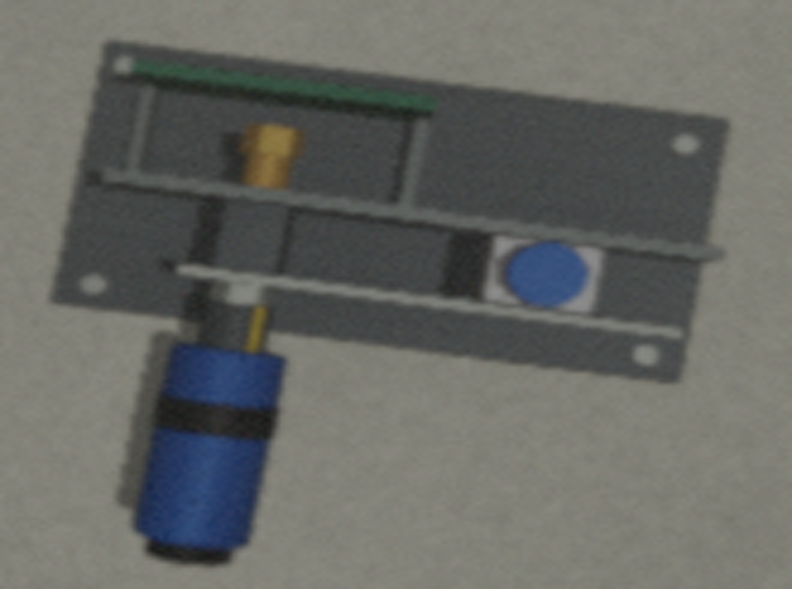

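View pics/sidez.png

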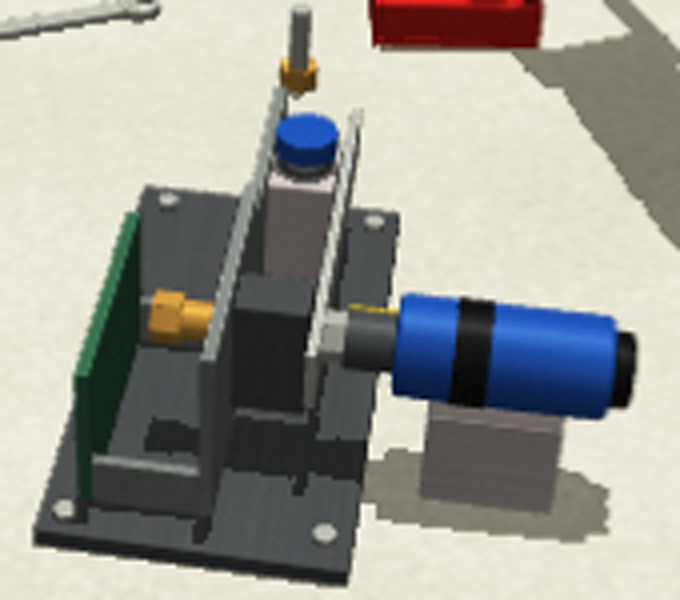

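```bash
python3 - <<'E'
from h import *
z=[(105,40),(729,118),(680,382),(52,302)]
B=np.array([[55,95],[55,-215],[-110,-215],[-110,95]])/1000
W=np.array([onz('top',(250+(u+.5)/4.8-.5,205+(v+.5)/3.8-.5),.012)[:2] for u,v in z])
bc,wc=B.mean(0),W.mean(0); H=(B-bc).T@(W-wc); U,s,V=np.linalg.svd(H); R=(U@V).T
t=wc-R@bc; yaw=np.degrees(np.arctan2(R[1,0],R[0,0])); print('bracket',t,yaw,'res mm',((B@R.T+t-W)*1000).round(1).tolist())
p,e=tri((356.1,222.5),(363.3,276.6)); print('cap tri',p,e)
for zz in(.114,.120,.128): print('cap',zz,onz('top',(363.3,276.6),zz), 'in bracket',R.T@(onz('top',(363.3,276.6),zz)[:2]-t), 'side',onz('side',(356.1,222.5),zz))
# silhouettes: head in top incl spacer
Z=lambda u,v:(250+(u+.5)/4.8-.5,205+(v+.5)/3.8-.5)
for u,v in[(272,124),(246,142),(300,142)]: print('head pts',R.T@(onz('top',Z(u,v),.09)[:2]-t))
T=np.r_[0,0,0]
for b in([0,0,.097],[-.028,0,.085],[-.032,70e-3,.12],[-.032,-.21,.1],[.032,.07,.1],[.032,-.07,.1]):
    w=np.r_[R@b[:2]+t,b[2]]; print(b,w.round(4),'top',proj('top',w).round(1),'side',proj('side',w).round(1))
h=cv2.cvtColor(cv2.imread('pics/side0.png'),cv2.COLOR_BGR2HSV)
E
```

```text
bracket [0.54777481 0.03326526] -7.673324970869251 res mm [[0.6, 0.2], [0.7, -0.9], [-0.6, -0.7], [-0.7, 1.5]]
cap tri [ 0.47593098 -0.08942112  0.12170143] 0.0024481012290192717
cap 0.114 [ 0.4747431  -0.08999803  0.114     ] in bracket [-0.05591903 -0.13191108] side [ 0.47665865 -0.10077849  0.114     ]
cap 0.12 [ 0.47471609 -0.08950057  0.12      ] in bracket [-0.05601222 -0.13142167] side [ 0.47704363 -0.09198959  0.12      ]
cap 0.128 [ 0.47468008 -0.08883729  0.128     ] in bracket [-0.05613648 -0.13076914] side [ 0.47755694 -0.08027106  0.128     ]
head pts [0.00958831 0.00179145]
head pts [-0.00248537  0.01180841]
head pts [ 0.00134775 -0.01241294]
[0, 0, 0.097] [0.5478 0.0333 0.097 ] top [[306.3 241.5]] side [[322.7 264.4]]
[-0.028, 0, 0.085] [0.52  0.037 0.085] top [[304.4 254.5]] side [[335.8 270.3]]
[-0.032, 0.07, 0.12] [0.5254 0.1069 0.12  ] top [[270.8 250.4]] side [[332.7 279.6]]
[-0.032, -0.21, 0.1] [ 0.488  -0.1706  0.1   ] top [[400.4 271.3]] side [[350.7 210.9]]
[0.032, 0.07, 0.1] [0.5888 0.0984 0.1   ] top [[276.7 221.8]] side [[300.9 283.4]]
[0.032, -0.07, 0.1] [ 0.5701 -0.0404  0.1   ] top [[340.5 231.8]] side [[314.  242.1]]
```

```bash
cat >> h.py <<'E'
from scipy.spatial.transform import Rotation as Ro
def go(target,yaw=-97.67):
    o=bot.observe(); A=Ro.from_euler('xyz',o['eef_rot'],degrees=True); B=Ro.from_euler('xyz',[180,0,yaw],degrees=True)
    print('t',o['clock'],'pos',o['tool_pos'].round(4),'rot',o['eef_rot'].round(2),'F',o['ft_force'].round(1),'w',round(o['grip_width'],4))
    print('shift cm',(A.inv().apply(np.array(target)-o['tool_pos'])*100).round(2),'turn',(A.inv()*B).as_rotvec().round(4))
E
python3 -c "
from h import *
go([.4755,-.0893,.200])"
```

```text
t 0.1 pos [ 0.2812 -0.5855  0.2552] rot [-1.7999e+02  1.1000e-01 -6.4340e+01] F [ 0.6  0.4 -0.4] w 0.0855
shift cm [-36.3  -38.99   5.59] turn [4.000e-04 1.800e-03 5.817e-01]
```

Emit:
servo_tool([
  [[-36.3,-39,5.6],[0,0.002,0.582],0],
  [[-36.3,-39,5.6],[0,0.002,0.582],0],
  [[-36.3,-39,5.6],[0,0.002,0.582],0],
  [[-36.3,-39,5.6],[0,0.002,0.582],0],
  [[-36.3,-39,5.6],[0,0.002,0.582],0],
  [[-36.3,-39,5.6],[0,0.002,0.582],0],
  [[-36.3,-39,5.6],[0,0.002,0.582],0],
  [[-36.3,-39,5.6],[0,0.002,0.582],0],
  [[-36.3,-39,5.6],[0,0.002,0.582],0],
  [[-36.3,-39,5.6],[0,0.002,0.582],0],
  [[-36.3,-39,5.6],[0,0.002,0.582],0],
  [[-36.3,-39,5.6],[0,0.002,0.582],0],
  [[-36.3,-39,5.6],[0,0.002,0.582],0],
  [[-36.3,-39,5.6],[0,0.002,0.582],0],
  [[-36.3,-39,5.6],[0,0.002,0.582],0],
  [[-36.3,-39,5.6],[0,0.002,0.582],0],
])

```text
clock: 1.7
tool_pos: [0.4754, -0.0904, 0.2001]
eef_rot: [180.0, -0.0, -97.8]
ft_force: [0.4, -0.3, 0.5]
grip_width: 0.0
```

```bash
python3 -c "
from h import *
go([.4755,-.0893,.155])
for n in ('side','top'): cv2.imwrite(f'pics/{n}1.png',cams.get_image(n)[150:350,230:490].repeat(3,0).repeat(3,1))"
```

```text
t 1.7 pos [ 0.4754 -0.0904  0.2001] rot [ 1.7999e+02 -2.0000e-02 -9.7810e+01] F [ 0.4 -0.3  0.5] w 0.0
shift cm [-0.11  0.    4.51] turn [ 0.0001 -0.0003 -0.0024]
```

View pics/side1.png

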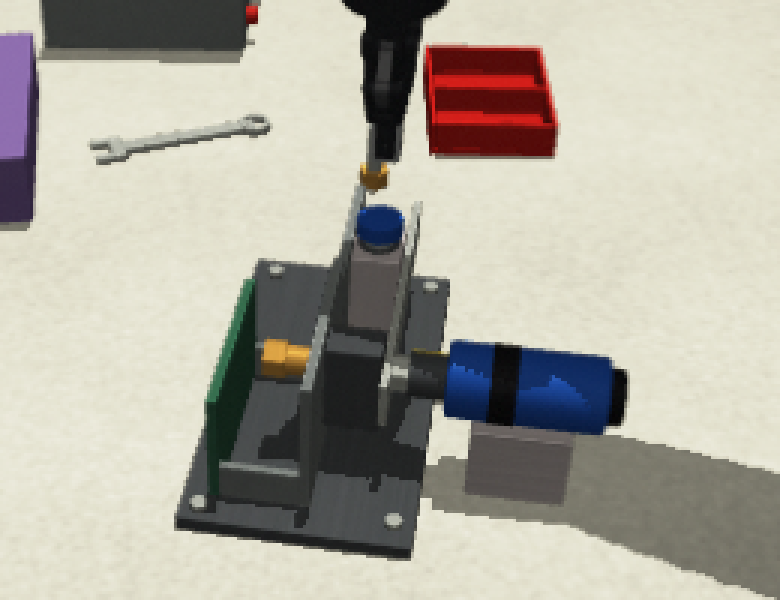

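View pics/top1.png

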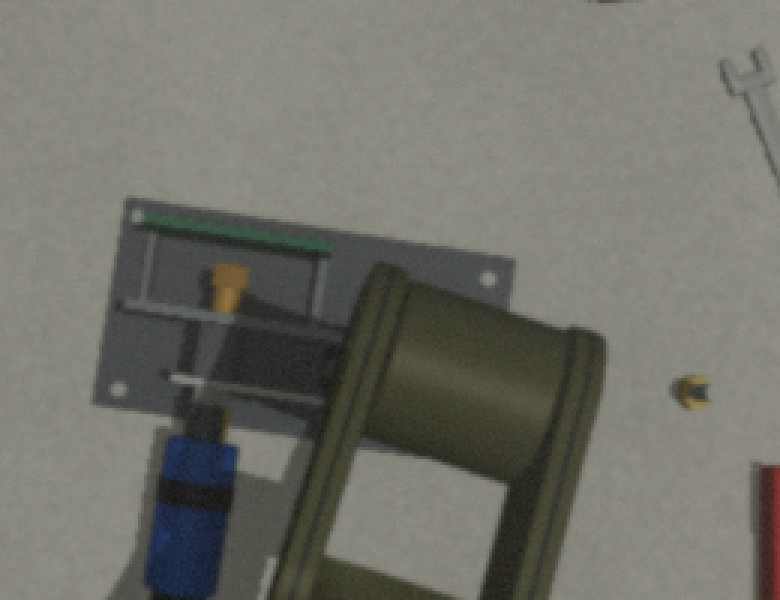

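The side view shows the shut tips at about (386,158), above the cap at (380,225). I'll descend.

Emit:
servo_tool([
  [[-0.1,0,2],[0,0,0],0],
  [[-0.1,0,4],[0,0,0],0],
  [[-0.1,0,4.5],[0,0,0],0],
  [[-0.1,0,5],[0,0,0],0],
  [[-0.1,0,5.2],[0,0,0],0],
  [[-0.1,0,5.4],[0,0,0],0],
  [[-0.1,0,5.6],[0,0,0],0],
  [[-0.1,0,5.8],[0,0,0],0],
])

```text
clock: 2.6
tool_pos: [0.4759, -0.0893, 0.1437]
eef_rot: [-180.0, -0.0, -97.8]
ft_force: [-5.0, -0.0, 6.4]
grip_width: -0.0002
```

Emit:
servo_tool([
  [[0,0,0.2],[0,0,0],0],
  [[0,0,0.4],[0,0,0],0],
  [[0,0,0.5],[0,0,0],0],
])

```text
clock: 2.9
tool_pos: [0.4764, -0.0895, 0.1404]
eef_rot: [-179.9, -0.1, -97.8]
ft_force: [-3.3, 0.3, 5.7]
grip_width: -0.0
```

Emit:
servo_tool([
  [[0,0,0.2],[0,0,0],0],
  [[0,0,0.3],[0,0,0],0],
  [[0,0,0.4],[0,0,0],0],
  [[0,0,0.4],[0,0,0],0],
])

```text
clock: 3.3
tool_pos: [0.4769, -0.0896, 0.139]
eef_rot: [-179.9, -0.1, -97.8]
ft_force: [-4.8, 1.9, 10.8]
grip_width: -0.0002
```

Emit:
servo_tool([
  [[0,0,0.4],[0,0,0],0],
  [[0,0,0.6],[0,0,0],0],
  [[0,0,0.7],[0,0,0],0],
  [[0,0,0.7],[0,0,0],0],
])

```text
clock: 3.7
tool_pos: [0.4772, -0.0896, 0.1387]
eef_rot: [179.9, -0.1, -97.7]
ft_force: [-21.2, 5.7, 34.3]
grip_width: -0.0001
```

```bash
python3 -c "
from h import *
go([.4755,-.0893,.2])
for n in ('side',): cv2.imwrite(f'pics/{n}2.png',cams.get_image(n)[150:350,230:490].repeat(3,0).repeat(3,1))"
```

```text
t 3.7 pos [ 0.4772 -0.0896  0.1387] rot [ 1.7995e+02 -8.0000e-02 -9.7710e+01] F [-21.2   5.7  34.3] w -0.0001
shift cm [-0.    0.18 -6.13] turn [ 0.0009 -0.0013 -0.0008]
```

View pics/side2.png

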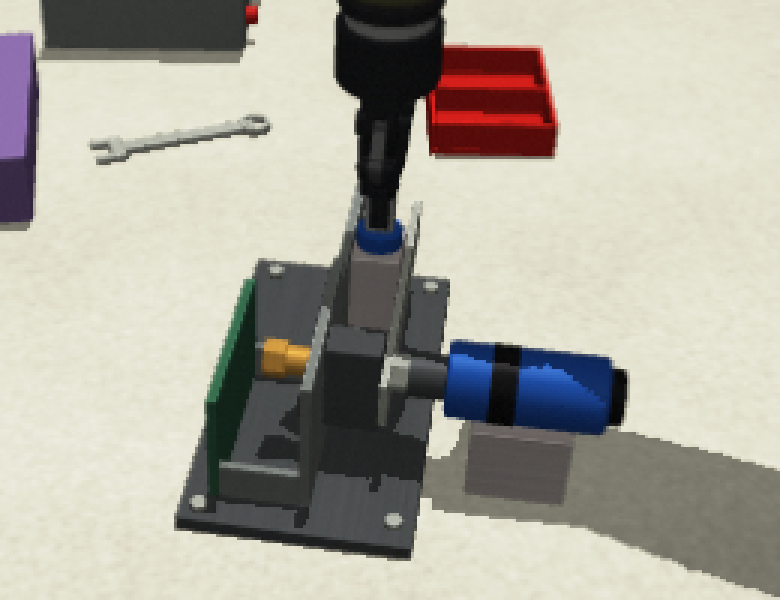

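The post is on its hard stop: tips at z ≈ 0.114 under 34 N, with the cap flat on the block at about (380,240). I'll go up, open the gripper and move over the gap.

Emit:
servo_tool([
  [[0,0,-4],[0,0,0],0],
  [[0,0,-8],[0,0,0],0],
  [[0,0,-8],[0,0,0],1],
  [[0,0,-8],[0,0,0],1],
])

```text
clock: 4.15
tool_pos: [0.4783, -0.0898, 0.2208]
eef_rot: [-179.8, -0.1, -97.7]
ft_force: [0.2, 0.7, 0.2]
grip_width: 0.0284
```

```bash
python3 -c "
from h import *
go([.548,.0335,.2])"
```

```text
t 4.15 pos [ 0.4783 -0.0898  0.2208] rot [-1.798e+02 -1.200e-01 -9.771e+01] F [0.2 0.7 0.2] w 0.0284
shift cm [-13.16  -5.25   2.07] turn [-0.0035 -0.0021 -0.0007]
```

Emit:
servo_tool([
  [[-4,-1.6,0.6],[0,0,0],1],
  [[-8,-3.2,1.2],[-0.003,-0.002,0],1],
  [[-12,-4.8,1.8],[-0.003,-0.002,0],1],
  [[-13.2,-5.3,2.1],[-0.003,-0.002,0],1],
  [[-13.2,-5.3,2.1],[-0.003,-0.002,0],1],
  [[-13.2,-5.3,2.1],[-0.003,-0.002,0],1],
  [[-13.2,-5.3,2.1],[-0.003,-0.002,0],1],
])

```text
clock: 4.85
tool_pos: [0.548, 0.0327, 0.1994]
eef_rot: [180.0, -0.0, -97.8]
ft_force: [-0.1, -0.2, 0.9]
grip_width: 0.0853
```

```bash
python3 -c "
from h import *
go([.548,.0335,.12])
for n in ('side','top'): cv2.imwrite(f'pics/{n}3.png',cams.get_image(n)[150:350,230:490].repeat(3,0).repeat(3,1))"
```

```text
t 4.85 pos [0.548  0.0327 0.1994] rot [ 1.800e+02 -3.000e-02 -9.779e+01] F [-0.1 -0.2  0.9] w 0.0853
shift cm [-0.08  0.01  7.94] turn [ 0.0001 -0.0005 -0.002 ]
```

View pics/side3.png

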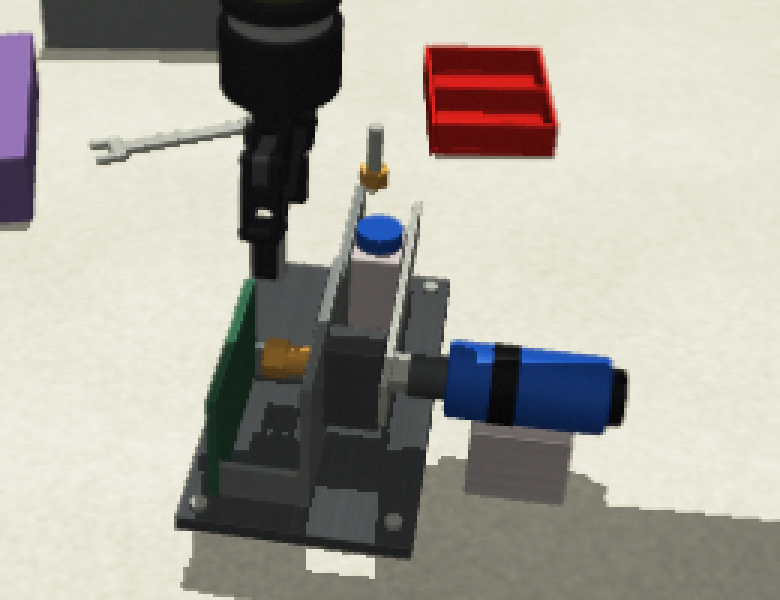

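View pics/top3.png

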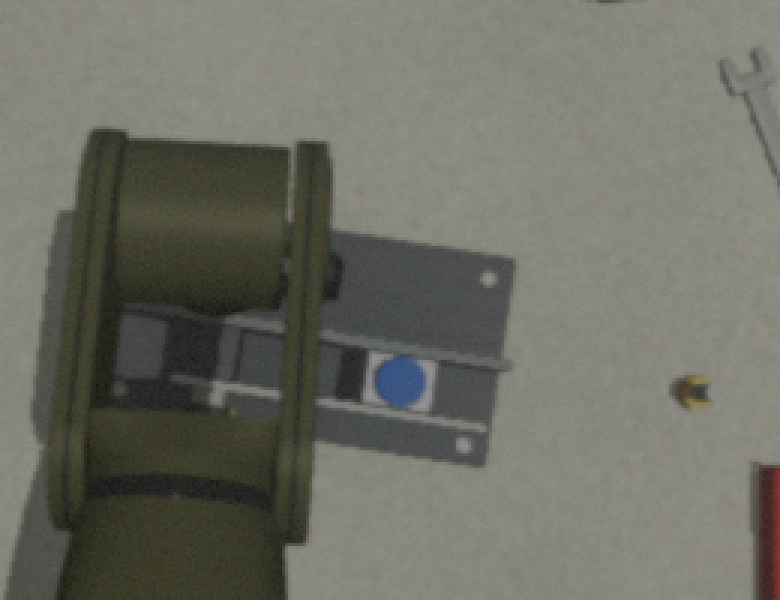

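The cap now sits flat on the block at (380,235) with no gap, and the open fingers hang above the gap at (265,275). I'll descend into it.

Emit:
servo_tool([
  [[-0.1,0,2.5],[0,0,0],1],
  [[-0.1,0,5],[0,0,0],1],
  [[-0.1,0,7],[0,0,0],1],
  [[-0.1,0,8],[0,0,0],1],
  [[-0.1,0,8],[0,0,0],1],
])

```text
clock: 5.45
tool_pos: [0.5473, 0.0331, 0.1186]
eef_rot: [179.9, -0.0, -97.9]
ft_force: [1.0, -0.6, 0.4]
grip_width: 0.0853
```

```bash
python3 -c "
from h import *
go([.548,.0335,.089])
for n in ('side',): cv2.imwrite(f'pics/{n}4.png',cams.get_image(n)[150:350,230:490].repeat(3,0).repeat(3,1))"
```

```text
t 5.45 pos [0.5473 0.0331 0.1186] rot [ 1.7989e+02 -3.0000e-02 -9.7860e+01] F [ 1.  -0.6  0.4] w 0.0853
shift cm [-0.05 -0.07  2.96] turn [ 0.002  -0.0006 -0.0033]
```

View pics/side4.png

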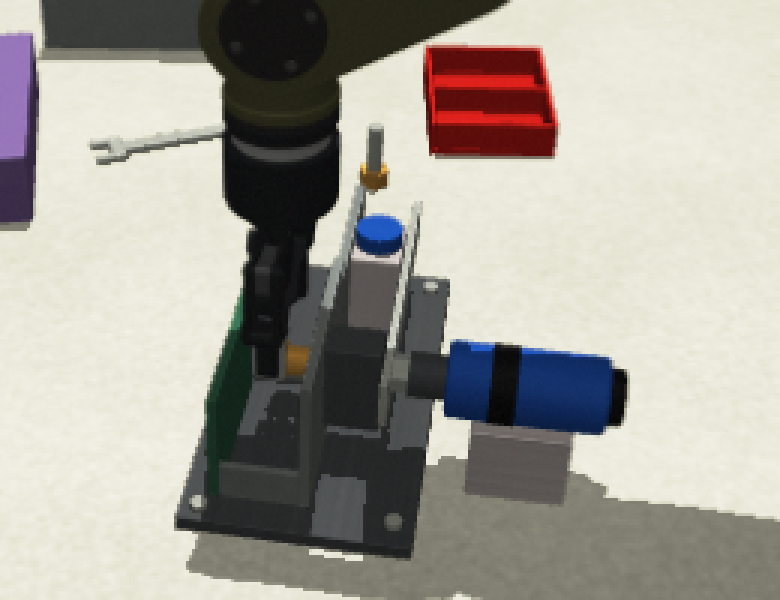

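The finger at (268,375) is in the gap, clear of both plates and in line with the head. Next I'll descend fully and close.

Emit:
servo_tool([
  [[0,0,1.5],[0,0,0],1],
  [[0,-0.1,3],[0,0,0],1],
  [[0,-0.1,3],[0,0,0],1],
])

```text
clock: 5.8
tool_pos: [0.5476, 0.0331, 0.0872]
eef_rot: [179.8, -0.0, -97.9]
ft_force: [-1.0, 0.1, -0.2]
grip_width: 0.0854
```

Emit:
servo_tool([
  [[0,0,0],[0,0,0],0.5],
  [[0,0,0],[0,0,0],0.4],
  [[0,0,0],[0,0,0],0.4],
  [[0,0,0],[0,0,0],0.4],
], force=30)

```text
clock: 6.2
tool_pos: [0.548, 0.0331, 0.0878]
eef_rot: [179.8, -0.0, -97.8]
ft_force: [-0.6, 0.6, 0.3]
grip_width: 0.0342
```

Emit:
servo_tool([
  [[0,0,0],[0,0,0],0],
  [[0,0,0],[0,0,0],0],
  [[0,0,0],[0,0,0],0],
  [[0,0,0],[0,0,0],0],
  [[0,0,0],[0,0,0],0],
], force=40)

```text
clock: 6.7
tool_pos: [0.5482, 0.0341, 0.0882]
eef_rot: [179.8, 0.1, -97.9]
ft_force: [0.2, 4.6, 1.8]
grip_width: 0.0233
```

```bash
python3 -c "
from h import *
go([.548,.0335,.089]);print(bot.observe()['moment'])
for n in ('side',): cv2.imwrite(f'pics/{n}5.png',cams.get_image(n)[150:350,230:490].repeat(3,0).repeat(3,1))"
```

```text
t 6.7 pos [0.5482 0.0341 0.0882] rot [ 1.7985e+02  7.0000e-02 -9.7850e+01] F [0.2 4.6 1.8] w 0.0233
shift cm [ 0.06  0.01 -0.08] turn [ 0.0027  0.0013 -0.0032]
[ 0.92457302  0.00556721 -0.04314968]
```

View pics/side5.png

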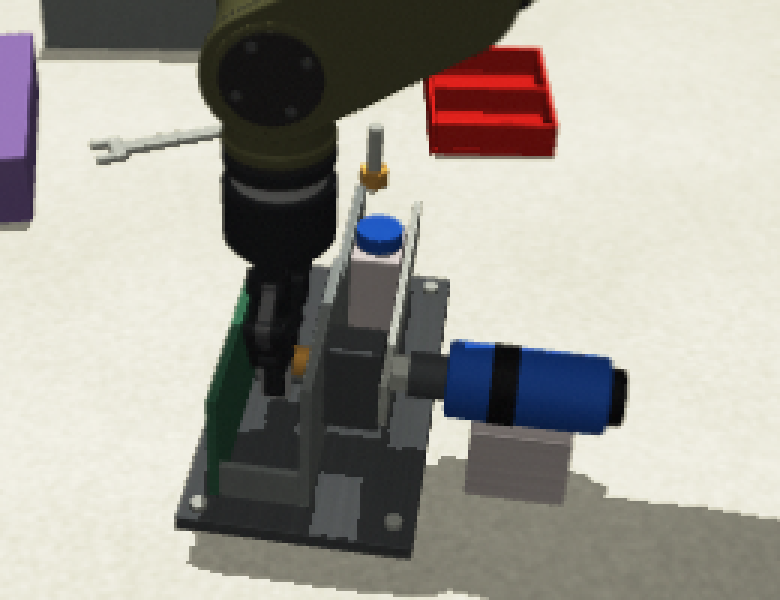

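Width 23.3 mm matches the flats. I'll firm up the grip and check that it is steady over time.

Emit:
servo_tool([
  [[0,0,0],[0,0,0],0],
  [[0,0,0],[0,0,0],0],
  [[0,0,0],[0,0,0],0],
  [[0,0,0],[0,0,0],0],
  [[0,0,0],[0,0,0],0],
  [[0,0,0],[0,0,0],0],
  [[0,0,0],[0,0,0],0],
  [[0,0,0],[0,0,0],0],
], force=80)

```text
clock: 7.55
tool_pos: [0.5482, 0.0341, 0.0883]
eef_rot: [179.8, 0.1, -97.9]
ft_force: [-0.9, 2.1, 2.2]
grip_width: 0.0229
```

Emit:
servo_tool([
  [[0,0,0],[0,0,0],0],
  [[0,0,0],[0,0,0],0],
  [[0,0,0],[0,0,0],0],
  [[0,0,0],[0,0,0],0],
  [[0,0,0],[0,0,0],0],
  [[0,0,0],[0,0,0],0],
  [[0,0,0],[0,0,0],0],
  [[0,0,0],[0,0,0],0],
  [[0,0,0],[0,0,0],0],
  [[0,0,0],[0,0,0],0],
  [[0,0,0],[0,0,0],0],
  [[0,0,0],[0,0,0],0],
  [[0,0,0],[0,0,0],0],
  [[0,0,0],[0,0,0],0],
  [[0,0,0],[0,0,0],0],
  [[0,0,0],[0,0,0],0],
  [[0,0,0],[0,0,0],0],
  [[0,0,0],[0,0,0],0],
  [[0,0,0],[0,0,0],0],
  [[0,0,0],[0,0,0],0],
])

```text
clock: 9.55
tool_pos: [0.5482, 0.0341, 0.0883]
eef_rot: [179.8, 0.1, -97.9]
ft_force: [-1.4, 2.1, 2.5]
grip_width: 0.0227
```

```bash
python3 -c "
from h import *
go([.548,.0335,.089]);print(bot.observe()['moment'])
I=[]
for n in ('side','top'): cv2.imwrite(f'pics/{n}6.png',cams.get_image(n))
cv2.imwrite('pics/side6z.png',cv2.imread('pics/side6.png')[220:320,270:400].repeat(6,0).repeat(6,1))"
```

```text
t 9.55 pos [0.5482 0.0341 0.0883] rot [ 1.7984e+02  8.0000e-02 -9.7850e+01] F [-1.4  2.1  2.5] w 0.0227
shift cm [ 0.06  0.01 -0.07] turn [ 0.0028  0.0013 -0.0032]
[0.46187403 0.16204376 0.03710819]
```

View pics/side6z.png

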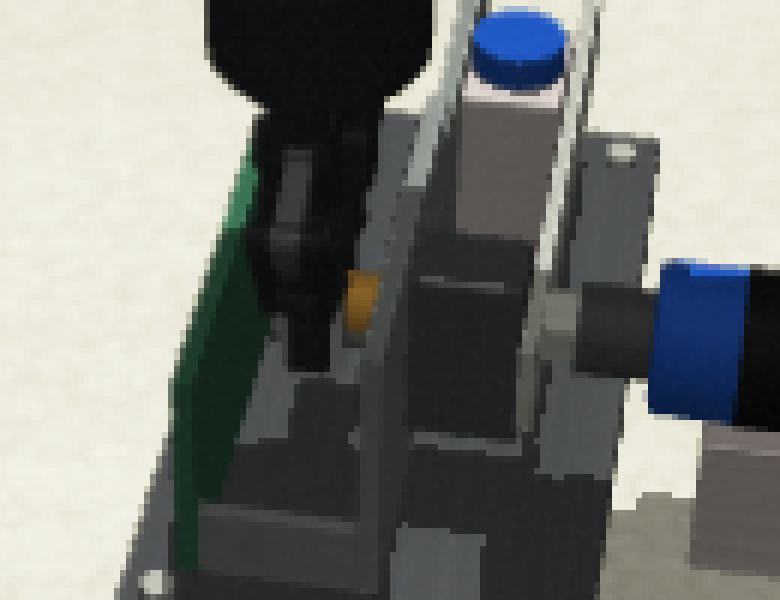

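View pics/side6.png

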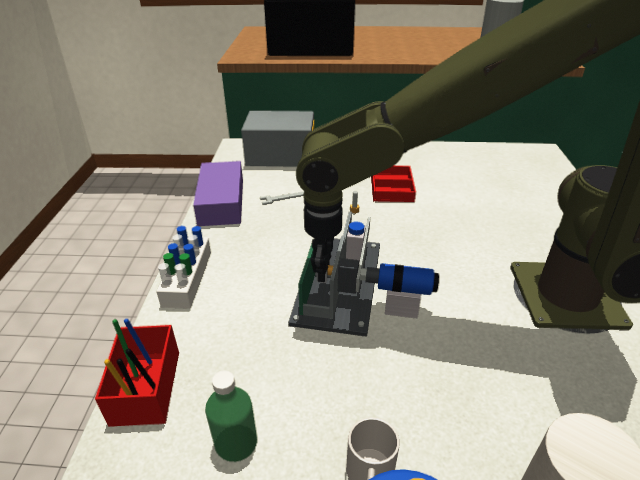

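The finger holds the head at (310,340) in the zoom, the cap is flat, and the mug, bottle, wrench and spare bolt have not moved. To check that the turning has stopped, I'll compare the drive nut in front at two times.

Emit:
servo_tool([
  [[0,0,0],[0,0,0],0],
  [[0,0,0],[0,0,0],0],
  [[0,0,0],[0,0,0],0],
  [[0,0,0],[0,0,0],0],
  [[0,0,0],[0,0,0],0],
  [[0,0,0],[0,0,0],0],
  [[0,0,0],[0,0,0],0],
  [[0,0,0],[0,0,0],0],
  [[0,0,0],[0,0,0],0],
  [[0,0,0],[0,0,0],0],
  [[0,0,0],[0,0,0],0],
  [[0,0,0],[0,0,0],0],
  [[0,0,0],[0,0,0],0],
  [[0,0,0],[0,0,0],0],
  [[0,0,0],[0,0,0],0],
  [[0,0,0],[0,0,0],0],
  [[0,0,0],[0,0,0],0],
  [[0,0,0],[0,0,0],0],
  [[0,0,0],[0,0,0],0],
  [[0,0,0],[0,0,0],0],
])

```text
clock: 11.65
tool_pos: [0.5482, 0.0341, 0.0883]
eef_rot: [179.8, 0.1, -97.9]
ft_force: [-0.9, 2.4, 1.7]
grip_width: 0.0227
```

```bash
python3 -c "
from h import *
go([.548,.0335,.089]);print(bot.observe()['moment'])
I=cams.get_image('side');cv2.imwrite('pics/side7.png',I); J=cv2.imread('pics/side6.png')
s0=cv2.imread('pics/side3.png')[::3,::3]; s4=cv2.imread('pics/side4.png')[::3,::3]; s5=cv2.imread('pics/side5.png')[::3,::3]
c=lambda A:A[255:295,352:385]; f=lambda A:A[105:145,122:155]
P=[f(s0),f(s4),f(s5),c(J),c(I)]
for a,b in zip(P,P[1:]): print(cv2.absdiff(a,b).mean().round(2),cv2.absdiff(a,b).max())
cv2.imwrite('pics/nut.png',np.hstack(P).repeat(4,0).repeat(4,1))"
```

```text
t 11.65 pos [0.5482 0.0341 0.0883] rot [ 1.7984e+02  8.0000e-02 -9.7860e+01] F [-0.9  2.4  1.7] w 0.0227
shift cm [ 0.06  0.01 -0.07] turn [ 0.0028  0.0013 -0.0033]
[0.46520585 0.22451619 0.04921368]
4.26 100
2.02 99
0.77 5
0.75 4
```

View pics/nut.png

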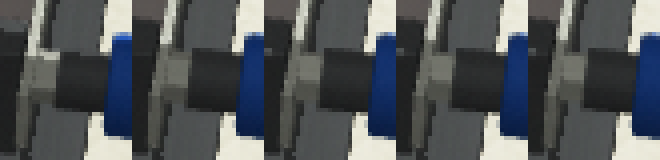

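The last two comparisons, covering 5 s of clamping, show only image noise (at most 5 grey levels) around the drive nut. It changed before the grip (up to 100) and not after, so the bolt is stopped.

```bash
python3 -c "
from rig import bot
print(bot.finish_job())"
```

```text
the job is handed in; nothing more can be done
None
```

I pressed the post fully home, then gripped the brass bolt head and stopped it turning. I handed the job in at about 11.7 s of the 48 s limit, still holding the head at 80 N.

- **Post:** I pushed the cap down with the closed fingertips until it hit the hard stop, at 34 N with the tips about 114 mm above the table. Later images show the cap still flat on the block.
- **Bolt:** I lowered the open fingers into the gap without touching either plate and closed them along the bracket's y.
    - **Grip:** The opening read 23.3 mm at 40 N and held at 22.7 mm at 80 N. That is slightly under the 24 mm flats, probably because the pads give a little.
    - **Load:** The side force on the wrist stayed at about 3 N.
- **Turning stopped:** The drive nut's image changed clearly before the grip and showed only noise over the roughly 5 s after it. The red stripe on the head was out of both cameras' view, so this check is indirect.
- **Other objects:** The last full side view showed the mug, bottle, wrench and spare bolt where they started. I judged this by eye; I did not measure it.
- **Failed checks:** No check failed. The only oddity was up to about 21 N of sideways force while pressing the cap, probably friction on it, and it vanished when I lifted off.

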